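# Clamp the valve body and hold the hand microscope over its seat

### The arm

A 7-joint arm with a two-finger parallel gripper is mounted at the origin on a cart in front of the work surface, level with it; the furniture and walls round the work are solid. World frame = base frame: x ahead of the robot, y to its left, z up, the work surface at z = 0. Lengths are in m, angles in rad, forces in N, time in s.
With the tool pointing down it reaches from about 0.35 to 0.775 m from the base axis. Payload 3.1 kg.
Tool frame: the origin (TCP) lies midway between the tips of the shut fingers; the grasp point (between the pads) lies 19 mm behind it; z points along the fingers, y is the line along which they close (so a half turn about z gives the same grasp; the last joint's range is limited). The gripper opens to 85 mm and grips with 20 to 120 N. Pads are 22 mm wide; open, the fingers measure 114 mm over their backs; the gripper's body (76 mm by 85 mm) begins 54 mm behind the grasp point. The pads swing forward as they close: fully open they stand 13 mm farther back than shut.
Start: joints at [1.26, 0.311, 0.014, 1.512, -0.004, 1.319, -0.027], TCP at [0.146, -0.53, 0.231] pointing down, gripper open.
Joint ranges: [-2.7, 2.7], [-0.3, 1.91], [-1.27, 1.3], [0.12, 2.57], [-1.44, 4.58], [0.2, 2.03], [-3.05, 3.05]. Speed limits (rad/s): [2.79, 2.79, 3.14, 3.14, 3.14, 3.14, 3.14].

### API

Orientations are given as a rotation vector (axis times angle).
In Python, from rig import r, vision, ticket gives the robot as it stands. The module is installed in compiled form; this text tells all that it offers.
- The arm moves only by the tool arm_command, never from a script. Its argument "increments" is a list of rows, each an object of numbers: "grip": the closure, from -1 (fully open) to 1 (shut); "tx", "ty", "tz": the shift along the world's x, y, z in cm; "rx", "ry", "rz": the turn, a rotation vector about the world's x, y, z in degrees. A call has 1 to 20 rows; each row shifts and turns the commanded pose from where the row before left it; what a row does not reach is not made up. A row lasts 1/12 s, in which the tool goes at most 41.7 mm and 7.16 degrees, less where a joint would pass 70% of its speed; a pose out of reach is approached as far as the arm can. A call with a gripper value outside its range is refused whole. The fingers move at their own pace and stop on an object; "force" is the grip in N (left out, the last holds). Time passes only in rows, so rows that do not move let the fingers close. It gives the time, the measured TCP pose, the force, the opening and the grip force at its end, in the units of the state.
- r.get_obs(): the state, without advancing time (a new reading comes with each control period).
- vision.capture(name): name is "scene" or "side" or "wrist"; returns a dict with "img" (480x640x3 uint8, red, green, blue), "K" (3x3 intrinsics, pixels), "pose" (4x4, takes a point from camera to world coordinates); the wrist camera has in their place "mount" (4x4, takes a point from camera to tool coordinates, whose origin is the TCP and whose axes are the flange's). Camera axes: x right, y up, looking along -z (the intrinsics and any distortion apply to the point x, -y, -z); pixel columns grow to the right and rows downward; lengths in m; the calibration is good to about 2 mm. A picture is of the moment at which its call begins: read the wrist's pose just before it. There is no depth.
- ticket.sign_off(): hands the job in; it is judged then, once.
Trained networks look in the newest picture that a camera, given by its name, has taken for a name from the list of things; names that differ only in an ending like _2 or _b are one class to them, and where a whole thing is asked for, a point or a joint stands for the part that bears it (a point fixed in the world has none). Each returns a list of dicts, best first, with "score" (0 to 1); they miss things now and then, are a little off and sometimes report something else, mostly with a low value. They report only what shows in the picture. A call takes as long as a camera call. They do not tell look-alikes from the thing itself.
- vision.search_frame(camera, target): "box" ([left, top, width, height] in pixels, round what is visible of it).
- vision.masks_of(camera, target): "mask" (480x640 bool, what is visible of it) and "box" ([left, top, width, height] in pixels, round what is visible of it).
- vision.pinpoint(camera, target): "uv" ([column, row] in pixels: a listed point, or the origin of a listed thing).
The state is a dict: "time_s": time; "qpos": joint angles; "dq": joint speeds; "tau": joint torques, N m; "position": TCP position; "tcp_rot": TCP orientation; "ft_force": force on the tool from outside, world axes, zero at the start; "moment": the same for the moment, N m; "finger_gap": opening from 0.0 (shut) to 1.0 (fully open); "grip_force": force on a finger pad.
Only numpy, scipy, OpenCV 4.12 (cv2) and the standard library are available. Lean on these libraries where they do the work, as an engineer would, in place of code of your own. Each camera call takes 0.05 s, during which the arm holds its last target. There are 200 camera calls.

### The job

Clamp the valve body in its V-nest by swinging the cam lever round as far as it goes, so that the part is home in the V and stays clamped. Then lift the hand microscope out of its cradle, carry it over the things in between without knocking anything, and hold it upright with its lens centred over the top of the valve body, about 10 mm above the ground face and never touching it. Finish while still holding the microscope there, still and in the air: do not put it down or let go.

Things in the scene. Friction and masses are not known exactly. Their poses are not given: they have to be found in the camera images.
- nest_seat (a point): The inspection nest: an aluminium base plate 118 x 80 x 12 mm, fixed to the bench, with a steel V (28 mm high above the plate) at its rear (+x of the nest) and an eccentric cam with lever at its front. This point lies on the plate's top (12 mm above the bench), where the valve body's axis stands when it is home in the V. The nest's x points from the cam to the V, z up; the V opens to its -x. Same orientation as the base plate.
- cam_lever (a joint): Angle of the cam lever about a vertical pivot, rad. It starts open, somewhere between 0 and 0.3, and stops at 1.60 (clamped); it grows as the lever swings anticlockwise seen from above. The last part of the swing presses the valve body into the V and stays there by friction; moving the knob takes about 1 to 8 N.
- cam_pivot (a point): Point on the lever's pivot axis, 38 mm in front of nest_seat (along the nest's -x), at the height of the knob's middle (67 mm above the bench).
- knob (a point): Middle of the lever's upright black knob: a round pin 16 mm in diameter, standing from 42 to 85 mm above the bench, 78 mm from the pivot axis; this point is 67 mm above the bench. It goes round with the lever and can be pinched from above at any yaw; pinched, the fingers must follow its arc. Lever 0: it stands at 137 degrees (anticlockwise from the nest's +x) from the pivot; lever 1.60: at 229 degrees.
- valve: The valve body, a loose turned steel cylinder, 30 mm in diameter and 46 mm high, standing on the nest's plate a few mm short of the V. Origin at the centre of its underside; z up.
- valve_face (a point): Centre of the valve body's ground top face (46 mm above its underside, 58 mm above the bench), at the middle of its bore: the microscope's target.
- microscope: Cordless hand microscope, about 0.13 kg, 120 mm long, upright in its cradle with the lens end down. Origin at the centre of the lens end (its lowest point), z along it towards the top. From the lens end up: black nose, tapering from 31 mm to 21 mm wide at the lens, 0 to 36 mm; knurled collar 45 mm wide, 36 to 47 mm; plain white barrel 32 mm in diameter, 47 to 112 mm (grip here, best at about 85 mm); rounded top at 120 mm.
- lens (a point): Centre of the microscope's lens, at its lower end (same point as the microscope's origin).
- cradle_rim (a point): Microscope's cradle: a round grey foot 72 mm wide with a tube 51 mm wide, fixed to the bench. This point is the centre of the tube's rim, 48 mm above the bench. The microscope hangs in it by the collar, with its nose inside the tube (bore 38 mm); lift it straight up by at least 40 mm.
- mug: Blue mug, 80 mm wide (110 mm with its handle), 94 mm high, standing between the nest and the cradle. Origin under its middle. Leave alone.
- parts_bin: Open-front yellow parts bin, 125 x 95 x 70 mm, standing between the nest and the cradle. Origin under its middle. Leave alone.
- oil_bottle: Brown dropper bottle with a black bulb, 34 mm wide, 102 mm high, standing between the nest and the cradle. Origin under its middle. Leave alone.
- loupe: Black eye loupe, 39 mm wide, 34 mm high, standing between the nest and the cradle. Origin under its middle. Leave alone.
There are look-alikes about, which are no part of the job. Leave any purple look-alike of the part that bears nest_seat alone.

How it is judged:
By the outcome, as a careful person would: the job done as asked, in the order asked, and still so for the second after the job is handed in, while the arm keeps its last pose, push and grip.
It also fails if it takes over 54 s, if anything falls off the work surface, if the arm or the gripper's body presses on something with over 40 N, if the wrist force passes 120 N, or if a joint passes its speed limit or range.

## Working session

There is one attempt and no reset: what is moved stays moved. The work goes in short steps, Python scripts to look and compute and a tool call to move; the robot and the scene stay as the last step left them, time stands still between calls to the robot, and variables do not carry over. Pictures are saved under pics/ and viewed, at most 12 in all, crops included, and the job is handed in when it is done.

Besides the shell and the picture viewer there is one more tool, called after "Request:" as a command line: name --argument value ..., lists and objects as JSON in quotes. arm_command: Moves the arm, as the interface text tells. Its arguments: {"type":"object","properties":{"increments":{"type":"array","items":{"type":"object","properties":{"grip":{"type":"number"},"tx":{"type":"number"},"ty":{"type":"number"},"tz":{"type":"number"},"rx":{"type":"number"},"ry":{"type":"number"},"rz":{"type":"number"}}}},"force":{"type":"number"}},"required":["increments"]}

```bash
mkdir -p pics; cat > h.py <<'E'
import numpy as np, cv2
from rig import r, vision, ticket
from scipy.spatial.transform import Rotation as R
def cap(n):
    o=r.get_obs(); c=vision.capture(n)
    if 'pose' in c: P=np.array(c['pose'])
    else:
        T=np.eye(4); T[:3,:3]=R.from_rotvec(o['tcp_rot']).as_matrix(); T[:3,3]=o['position']; P=T@np.array(c['mount'])
    return c['img'],np.array(c['K']),P
def ray(K,P,uv):
    d=np.linalg.inv(K)@[uv[0],uv[1],1]; d=np.array([d[0],-d[1],-d[2]]); d=P[:3,:3]@d
    return P[:3,3],d/np.linalg.norm(d)
def tri(rays):
    A=sum(np.eye(3)-np.outer(d,d) for o,d in rays); b=sum((np.eye(3)-np.outer(d,d))@o for o,d in rays)
    p=np.linalg.solve(A,b); return p,max(np.linalg.norm(np.cross(p-o,d)) for o,d in rays)
def atz(K,P,uv,z):
    o,d=ray(K,P,uv); return o+d*(z-o[2])/d[2]
def proj(K,P,p):
    q=np.linalg.inv(P)@np.append(p,1); v=K@[q[0],-q[1],-q[2]]; return v[:2]/v[2]
def save(n,img): cv2.imwrite('pics/'+n+'.png',img[:,:,::-1])
E
cat > a.py <<'E'
from h import *
np.set_printoptions(precision=3,suppress=True)
H=dict(nest_seat=.012,cam_pivot=.067,knob=.067,valve_face=.058,valve=.012,lens=.01,cradle_rim=.048,mug=0,parts_bin=0,oil_bottle=0,loupe=0,microscope=.01)
print(r.get_obs())
for c in ['scene','side','wrist']:
    img,K,P=cap(c); save(c+'0',img); print(c,P[:3,3],K[0,0],-P[:3,2])
    for n,z in H.items():
        for d in vision.pinpoint(c,n)[:3]: print(c,n,round(d['score'],2),np.round(d['uv'],1),atz(K,P,d['uv'],z))
E
python3 a.py
```

```text
{'time_s': 0.0, 'qpos': array([ 1.26 ,  0.312,  0.014,  1.513, -0.004,  1.319, -0.027]), 'dq': array([-0.   ,  0.002, -0.001, -0.   ,  0.   ,  0.002, -0.   ]), 'tau': array([ -0.   , -37.992,   0.146, -23.059,   0.012,   0.014,  -0.   ]), 'position': array([ 0.146, -0.53 ,  0.23 ]), 'tcp_rot': array([-3.111, -0.421,  0.001]), 'ft_force': array([-0.498,  0.375, -0.197]), 'moment': array([0.004, 0.028, 0.045]), 'grip_force': 0.0, 'finger_gap': 1.0004010675442476}
scene [0.043 0.652 0.847] 557.9106365603575 [ 0.455 -0.574 -0.681]
scene nest_seat 0.9 [393.5 194.6] [ 0.548 -0.277  0.012]
scene nest_seat 0.88 [301.1 347.2] [0.432 0.199 0.012]
scene nest_seat 0.3 [432.8 192.9] [ 0.48  -0.343  0.012]
scene cam_pivot 0.9 [321.4 335.3] [0.396 0.188 0.067]
scene cam_pivot 0.61 [411.3 179.1] [ 0.515 -0.29   0.067]
scene knob 0.77 [340.9 372.4] [0.325 0.225 0.067]
scene knob 0.69 [433.8 194. ] [ 0.447 -0.276  0.067]
scene knob 0.49 [228.3 302. ] [0.571 0.239 0.067]
scene valve_face 0.55 [392.6 178.2] [ 0.556 -0.275  0.058]
scene valve 0.52 [393.8 197. ] [ 0.543 -0.269  0.012]
scene lens 0.88 [231
[... 817 characters left out ...]
59 [408.7 335.3] [ 0.447 -0.266  0.067]
side valve_face 0.69 [453.  304.7] [ 0.547 -0.283  0.058]
side valve 0.65 [450.  327.8] [ 0.544 -0.286  0.012]
side lens 0.65 [254.5 199.5] [0.615 0.214 0.01 ]
side cradle_rim 0.81 [255.4 190.1] [0.602 0.194 0.048]
side mug 0.64 [279.  280.3] [0.469 0.008 0.   ]
side parts_bin 0.57 [363.4 232.6] [ 0.673 -0.028  0.   ]
side oil_bottle 0.65 [319.9 229.3] [0.629 0.046 0.   ]
side oil_bottle 0.56 [451.  324.9] [ 0.561 -0.28   0.   ]
side loupe 0.63 [324.  260.3] [ 0.56 -0.02  0.  ]
side loupe 0.28 [453.8 306.2] [ 0.601 -0.263  0.   ]
side microscope 0.76 [254.5 203.6] [0.604 0.203 0.01 ]
wrist [ 0.213 -0.511  0.374] 372.8630990269808 [-0.263 -0.071 -0.962]
```

```bash
python3 - <<'E'
import cv2,numpy as np
a=cv2.imread('pics/scene0.png');b=cv2.imread('pics/side0.png')
A=cv2.resize(a[140:420,190:490],None,fx=1.33,fy=1.33);B=cv2.resize(b[160:360,90:510],None,fx=1.9,fy=1.9)
cv2.imwrite('pics/s1.png',cv2.resize(a[130:430,180:480],(600,600)));cv2.imwrite('pics/s2.png',B[:600,:800])
E
```

```text
(no output)
```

View pics/s1.png

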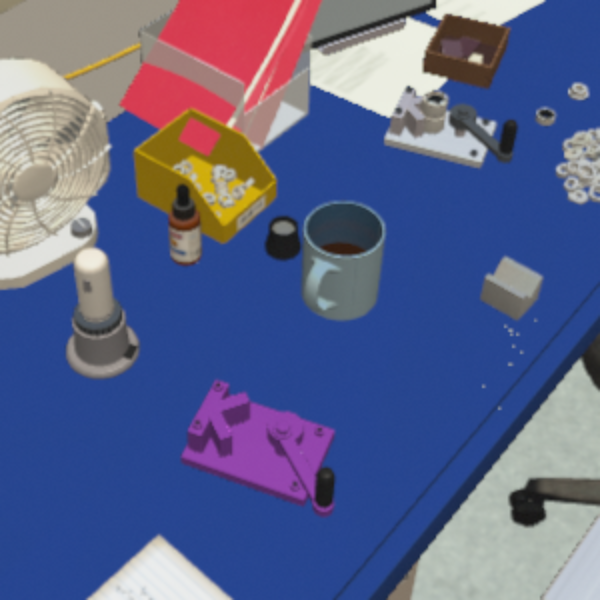

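View pics/s2.png

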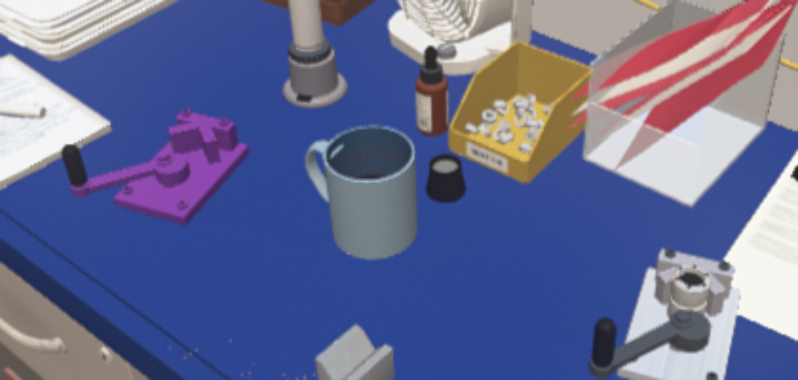

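The nest at scene (393,195) / side (450,321) is bare aluminium and holds the valve body, so it is the real one. The nest at scene (301,347) / side (192,245) is purple and empty, so it is the look-alike. Both enlarged crops confirm this. The microscope is at scene (231,300), with the mug, loupe, bottle and bin between it and the nest. Next I'll bring the wrist camera over the nest.

Request:
arm_command --increments '[{"tx": 2.8, "ty": 2.1, "tz": 0.3, "grip": -1}, {"tx": 2.8, "ty": 2.1, "tz": 0.3}, {"tx": 2.8, "ty": 2.1, "tz": 0.3}, {"tx": 2.8, "ty": 2.1, "tz": 0.3}, {"tx": 2.8, "ty": 2.1, "tz": 0.3}, {"tx": 2.8, "ty": 2.1, "tz": 0.3}, {"tx": 2.8, "ty": 2.1}, {"tx": 2.8, "ty": 2.1}, {"tx": 2.8, "ty": 2.1}, {"tx": 2.8, "ty": 2.1}, {"tx": 2.8, "ty": 2.1}, {"tx": 2.8, "ty": 2.1}, {"tx": 0}, {"tx": 0}, {"tx": 0}]'

```text
validation failed for argument at $.in...
```

```bash
cat > b.py <<'E'
import sys
from h import *
np.set_printoptions(precision=4,suppress=True)
nm=sys.argv[1]; H=dict(nest_seat=.012,cam_pivot=.067,knob=.067,valve_face=.058,valve=.012)
img,K,P=cap('wrist'); save(nm,img); o=r.get_obs(); print(o['position'],o['tcp_rot'],P[:3,3],-P[:3,2])
for n,z in H.items():
    for d in vision.pinpoint('wrist',n)[:2]: print(n,round(d['score'],2),np.round(d['uv'],1),atz(K,P,d['uv'],z))
np.savez(nm+'.npz',K=K,P=P)
E
python3 b.py w1
```

```text
[ 0.1461 -0.5302  0.2313] [3.1132 0.4211 0.    ] [ 0.2128 -0.5112  0.3736] [-0.2626 -0.0708 -0.9623]
```

View pics/w1.png

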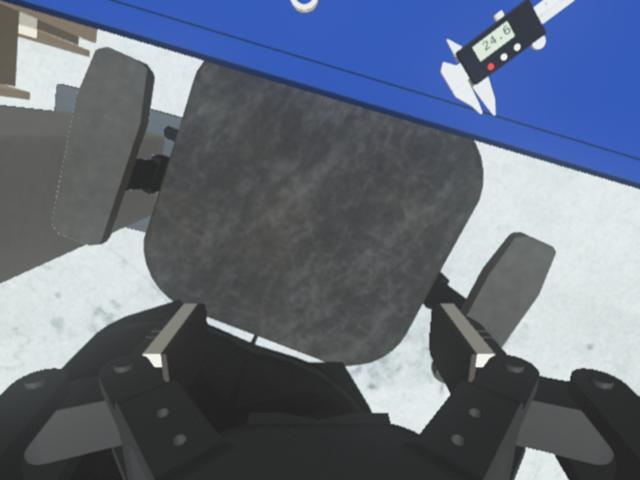

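The move was refused, so the arm is still at its start pose: the picture shows a stool and the table edge. I'll try again with complete rows.

Request:
arm_command --increments '[{"tx": 2.8, "ty": 2.1, "tz": 0.3, "rx": 0, "ry": 0, "rz": 0, "grip": -1}]'

```text
time_s: 2.33
position: [0.1657, -0.5133, 0.2335]
tcp_rot: [3.114, 0.399, -0.011]
ft_force: [-0.5, -0.6, -0.1]
finger_gap: 1.002
grip_force: 0.0
```

Request:
arm_command --increments '[{"tx": 2.8, "ty": 2.1, "tz": 0.3, "grip": -1}, {"tx": 2.8, "ty": 2.1, "tz": 0.3, "grip": -1}, {"tx": 2.8, "ty": 2.1, "tz": 0.3, "grip": -1}, {"tx": 2.8, "ty": 2.1, "tz": 0.3, "grip": -1}, {"tx": 2.8, "ty": 2.1, "tz": 0.3, "grip": -1}, {"tx": 2.8, "ty": 2.1, "tz": 0, "grip": -1}, {"tx": 2.8, "ty": 2.1, "tz": 0, "grip": -1}, {"tx": 2.8, "ty": 2.1, "tz": 0, "grip": -1}, {"tx": 2.8, "ty": 2.1, "tz": 0, "grip": -1}, {"tx": 2.8, "ty": 2.1, "tz": 0, "grip": -1}, {"tx": 0, "ty": 0, "tz": 0, "grip": -1}, {"tx": 0, "ty": 0, "tz": 0, "grip": -1}, {"tx": 0, "ty": 0, "tz": 0, "grip": -1}]'

```text
validation failed for argument at $.in...
```

```bash
python3 b.py w1
```

```text
[ 0.1795 -0.5057  0.2347] [-3.11   -0.4255 -0.0078] [ 0.2336 -0.4947  0.3754] [-0.2702 -0.0698 -0.9603]
```

View pics/w1.png

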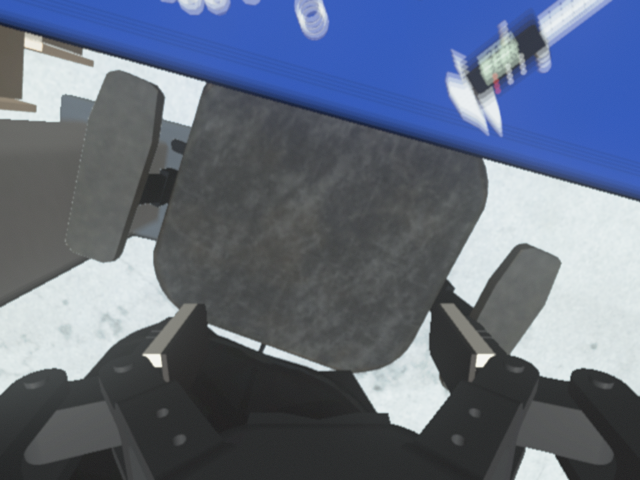

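The arm has barely moved, so every row needs all seven fields. I'll write them in full.

Request:
arm_command --increments '[{"tx": 2.8, "ty": 2.1, "tz": 0.3, "rx": 0, "ry": 0, "rz": 0, "grip": -1}, {"tx": 2.8, "ty": 2.1, "tz": 0.3, "rx": 0, "ry": 0, "rz": 0, "grip": -1}, {"tx": 2.8, "ty": 2.1, "tz": 0.3, "rx": 0, "ry": 0, "rz": 0, "grip": -1}, {"tx": 2.8, "ty": 2.1, "tz": 0.3, "rx": 0, "ry": 0, "rz": 0, "grip": -1}, {"tx": 2.8, "ty": 2.1, "tz": 0.3, "rx": 0, "ry": 0, "rz": 0, "grip": -1}, {"tx": 2.8, "ty": 2.1, "tz": 0, "rx": 0, "ry": 0, "rz": 0, "grip": -1}, {"tx": 2.8, "ty": 2.1, "tz": 0, "rx": 0, "ry": 0, "rz": 0, "grip": -1}, {"tx": 2.8, "ty": 2.1, "tz": 0, "rx": 0, "ry": 0, "rz": 0, "grip": -1}, {"tx": 2.8, "ty": 2.1, "tz": 0, "rx": 0, "ry": 0, "rz": 0, "grip": -1}, {"tx": 2.8, "ty": 2.1, "tz": 0, "rx": 0, "ry": 0, "rz": 0, "grip": -1}, {"tx": 0, "ty": 0, "tz": 0, "rx": 0, "ry": 0, "rz": 0, "grip": -1}, {"tx": 0, "ty": 0, "tz": 0, "rx": 0, "ry": 0, "rz": 0, "grip": -1}, {"tx": 0, "ty": 0, "tz": 0, "rx": 0, "ry": 0, "rz": 0, "grip": -1}]'

```text
time_s: 3.72
position: [0.4531, -0.3008, 0.249]
tcp_rot: [3.113, 0.418, -0.002]
ft_force: [-0.2, -1.1, 0.7]
finger_gap: 1.005
grip_force: 0.0
```

```bash
python3 b.py w2
```

```text
[ 0.4526 -0.3014  0.2491] [ 3.113   0.4156 -0.0025] [ 0.52   -0.2816  0.3912] [-0.2641 -0.0712 -0.9619]
nest_seat 0.92 [329.  106.2] [ 0.5509 -0.2834  0.012 ]
nest_seat 0.51 [52.7 12.6] [ 0.5616 -0.0222  0.012 ]
cam_pivot 0.97 [326.7 145.9] [ 0.5157 -0.2898  0.067 ]
knob 0.8 [278.9 219.3] [ 0.4438 -0.2658  0.067 ]
valve_face 0.91 [329.5 102.4] [ 0.5501 -0.2827  0.058 ]
valve 0.89 [326.9 105.5] [ 0.551  -0.2813  0.012 ]
```

Request:
arm_command --increments '[{"tx": 2.5, "ty": 3, "tz": 0, "rx": 0, "ry": 0, "rz": 0, "grip": -1}, {"tx": 2.5, "ty": 3, "tz": 0, "rx": 0, "ry": 0, "rz": 0, "grip": -1}, {"tx": 0, "ty": 0, "tz": 0, "rx": 0, "ry": 0, "rz": 0, "grip": -1}, {"tx": 0, "ty": 0, "tz": 0, "rx": 0, "ry": 0, "rz": 0, "grip": -1}, {"tx": 0, "ty": 0, "tz": 0, "rx": 0, "ry": 0, "rz": 0, "grip": -1}]'

```text
time_s: 4.43
position: [0.5037, -0.2399, 0.2492]
tcp_rot: [3.112, 0.421, -0.001]
ft_force: [-0.2, -0.8, 0.3]
finger_gap: 0.998
grip_force: 0.0
```

```bash
python3 b.py w3; python3 - <<'E'
import cv2;a=cv2.imread('pics/w3.png');cv2.imwrite('pics/w3c.png',cv2.resize(a[60:360,200:600],(800,600)))
E
```

```text
[ 0.5032 -0.2408  0.2492] [ 3.1125  0.4177 -0.0015] [ 0.5704 -0.2206  0.3915] [-0.2633 -0.0716 -0.962 ]
nest_seat 0.94 [371.3 173. ] [ 0.5522 -0.2804  0.012 ]
cam_pivot 0.56 [377.5 218.9] [ 0.518  -0.2892  0.067 ]
knob 0.56 [329.  287.5] [ 0.4436 -0.2656  0.067 ]
valve_face 0.93 [379.9 180.9] [ 0.5498 -0.2826  0.058 ]
valve 0.95 [369.  174.7] [ 0.55   -0.2787  0.012 ]
valve 0.31 [ 76.4 169.1] [0.4775 0.0054 0.012 ]
```

View pics/w3c.png

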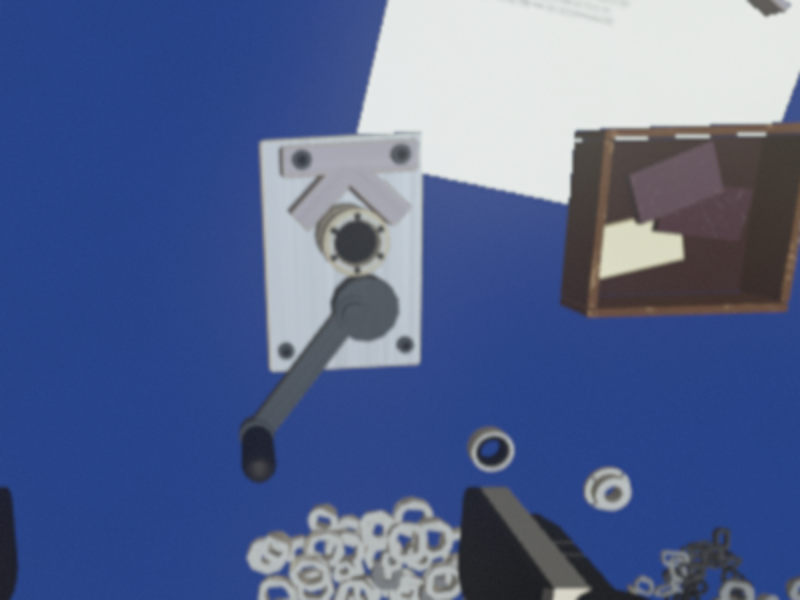

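The crop shows the silver nest with the valve just short of the V, and the lever open with its black knob at crop (258,450). The plate's corners are at crop (262,142), (420,133), (420,362) and (272,368). Nothing tall stands along the knob's arc.

```bash
python3 - <<'E'
from h import *
np.set_printoptions(precision=4,suppress=True)
W=[np.load('w2.npz'),np.load('w3.npz')]; W=[(w['K'],w['P']) for w in W]
uv=dict(nest_seat=[(329,106.2),(371.3,173)],cam_pivot=[(326.7,145.9),(377.5,218.9)],knob=[(278.9,219.3),(329,287.5)],valve_face=[(329.5,102.4),(379.9,180.9)])
S=dict(nest_seat=[(393.5,194.6),(449.4,321.3)],cam_pivot=[(411.3,179.1),(450.5,314.4)],knob=[(433.8,194),(408.7,335.3)],valve_face=[(392.6,178.2),(453,304.7)])
C=[cap('scene')[1:],cap('side')[1:]]
for n in uv:
    a=[ray(*W[i],uv[n][i]) for i in (0,1)]; b=[ray(*C[i],S[n][i]) for i in (0,1)]
    print(n,tri(a),tri(b),tri(a+b))
K,P=W[1]
c=np.array([atz(K,P,(200+x/2,60+y/2),.012) for x,y in [(262,142),(420,133),(420,362),(272,368)]]);print(c,c.mean(0))
for i,j in [(0,1),(1,2),(2,3),(3,0)]:
    e=c[j]-c[i];print(np.linalg.norm(e),np.degrees(np.arctan2(e[1],e[0])))
print(atz(K,P,(385,335),.01),atz(K,P,(345,285),.01))
E
```

```text
nest_seat (array([ 0.5518, -0.2831, -0.0034]), np.float64(0.00046246390228567134)) (array([ 0.5513, -0.2786,  0.0124]), np.float64(0.0029597815474733565)) (array([ 0.5517, -0.2806,  0.0117]), np.float64(0.0035458693444395486))
cam_pivot (array([ 0.5161, -0.2904,  0.0592]), np.float64(0.000722976878692281)) (array([ 0.5174, -0.2923,  0.066 ]), np.float64(0.0014233050466332443)) (array([ 0.5169, -0.2907,  0.0663]), np.float64(0.0024956523002710655))
knob (array([ 0.4436, -0.2657,  0.0667]), np.float64(0.00018311620321420416)) (array([ 0.4434, -0.2685,  0.0726]), np.float64(0.0008983579705121864)) (array([ 0.4445, -0.2668,  0.0717]), np.float64(0.002296829264887628))
valve_face (array([ 0.55  , -0.2826,  0.0584]), np.float64(0.00016583160934992048)) (array([ 0.5568, -0.2799,  0.0518]), np.float64(0.00265539480652704)) (array([ 0.5523, -0.2814,  0.0544]), np.float64(0.00616242780549571))
[[ 0.5802 -0.2304  0.012 ]
 [ 0.6046 -0.3032  0.012 ]
 [ 0.4955 -0.3412  0.012 ]
 [ 0.4716 -0.2668  0.012 ]] [ 0.538  -0.2854  0.012 ]
0.07676773955170715 -71.49162940947127
0.11552801676272652 -160.77567672840902
0.07810606442774691 107.81579420945052
0.1145749484723686 18.563854014271065
[ 0.3822 -0.3511  0.01  ] [ 0.4288 -0.2896  0.01  ]
```

Request:
arm_command --increments '[{"tx": -1.2, "ty": -0.5, "tz": -2, "rx": 0, "ry": 0, "rz": -7, "grip": -1}, {"tx": -1.2, "ty": -0.5, "tz": -2, "rx": 0, "ry": 0, "rz": -7, "grip": -1}, {"tx": -1.2, "ty": -0.5, "tz": -2, "rx": 0, "ry": 0, "rz": -7, "grip": -1}, {"tx": -1.2, "ty": -0.5, "tz": -2, "rx": 0, "ry": 0, "rz": -7, "grip": -1}, {"tx": -1.1, "ty": -0.5, "tz": -2, "rx": 0, "ry": 0, "rz": -7, "grip": -1}, {"tx": 0, "ty": 0, "tz": 0, "rx": 0, "ry": 0, "rz": 0, "grip": -1}, {"tx": 0, "ty": 0, "tz": -2.5, "rx": 0, "ry": 0, "rz": 0, "grip": -1}, {"tx": 0, "ty": 0, "tz": -2.5, "rx": 0, "ry": 0, "rz": 0, "grip": -1}, {"tx": 0, "ty": 0, "tz": -2.5, "rx": 0, "ry": 0, "rz": 0, "grip": -1}, {"tx": 0, "ty": 0, "tz": -2.3, "rx": 0, "ry": 0, "rz": 0, "grip": -1}, {"tx": 0, "ty": 0, "tz": 0, "rx": 0, "ry": 0, "rz": 0, "grip": -1}, {"tx": 0, "ty": 0, "tz": 0, "rx": 0, "ry": 0, "rz": 0, "grip": -1}]'

```text
time_s: 5.83
position: [0.4455, -0.2638, 0.0514]
tcp_rot: [-3.096, 0.53, 0.001]
ft_force: [0.3, -0.4, 0.1]
finger_gap: 1.002
grip_force: 0.0
```

```bash
python3 b.py w4
```

```text
[ 0.4466 -0.2645  0.0527] [ 3.096  -0.5314  0.0034] [ 0.5108 -0.2859  0.1937] [-0.2575  0.0926 -0.9618]
cam_pivot 0.89 [331.1 115. ] [ 0.5162 -0.292   0.067 ]
knob 0.97 [328.6 330.6] [ 0.4436 -0.2661  0.067 ]
valve_face 0.8 [267.1  25.9] [ 0.5494 -0.2817  0.058 ]
valve_face 0.7 [278.5  56.5] [ 0.5398 -0.2819  0.058 ]
valve 0.56 [278.   53.3] [ 0.5508 -0.2809  0.012 ]
```

View pics/w4.png

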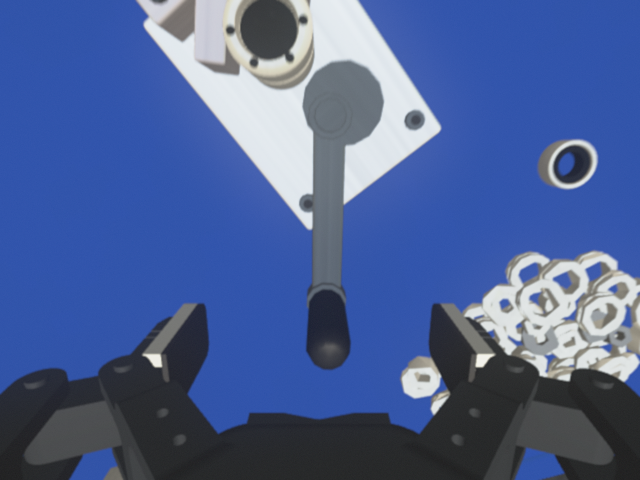

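The fingers straddle the black knob at pixel (328,340), clear of everything. I'll close on it.

Request:
arm_command --increments '[{"tx": -0.2, "ty": -0.2, "tz": 0, "rx": 0, "ry": 0, "rz": 0, "grip": 1}, {"tx": 0, "ty": 0, "tz": 0, "rx": 0, "ry": 0, "rz": 0, "grip": 1}, {"tx": 0, "ty": 0, "tz": 0, "rx": 0, "ry": 0, "rz": 0, "grip": 1}, {"tx": 0, "ty": 0, "tz": 0, "rx": 0, "ry": 0, "rz": 0, "grip": 1}, {"tx": 0, "ty": 0, "tz": 0, "rx": 0, "ry": 0, "rz": 0, "grip": 1}, {"tx": 0, "ty": 0, "tz": 0, "rx": 0, "ry": 0, "rz": 0, "grip": 1}, {"tx": 0, "ty": 0, "tz": 0, "rx": 0, "ry": 0, "rz": 0, "grip": 1}, {"tx": 0, "ty": 0, "tz": 0, "rx": 0, "ry": 0, "rz": 0, "grip": 1}, {"tx": 0, "ty": 0, "tz": 0, "rx": 0, "ry": 0, "rz": 0, "grip": 1}]' --force 40

```text
time_s: 6.88
position: [0.4431, -0.2662, 0.0514]
tcp_rot: [-3.096, 0.534, 0.0]
ft_force: [-0.3, 1.0, 2.5]
finger_gap: 0.168
grip_force: 38.9
```

```bash
cat > arc.py <<'E'
from h import *
o=r.get_obs(); print(o['time_s'],o['position'],R.from_rotvec(o['tcp_rot']).as_euler('ZYX',degrees=True),o['ft_force'],o['finger_gap'],o['grip_force'],o['qpos'])
c=np.array([.516,-.2915]); d=o['position'][:2]-c; a=np.degrees(np.arctan2(d[1],d[0]))%360
print('r',np.linalg.norm(d),'ang',a,'to end',247.8-a)
rr=.078; p=c+rr*np.array([np.cos(np.radians(a)),np.sin(np.radians(a))]); 
for k in range(1,19):
    t=np.radians(a+5*k); q=c+rr*np.array([np.cos(t),np.sin(t)]); print(np.round((q-p)*100,2),end=' '); p=q
E
python3 arc.py
```

```text
6.8833 [ 0.44305845 -0.26619183  0.05136785] [-1.95909426e+01  1.10528463e-02  1.79999810e+02] [-0.28423946  1.01363913  2.49064911] 0.16796884265534734 38.934870122757275 [ 0.60562051  0.42623213 -0.1252676   1.83304455  0.06675214  0.88655252
 -1.46350468]
r 0.07720734026642559 ang 160.86501247302937 to end 86.93498752697064
[-0.19 -0.65] [-0.14 -0.67] [-0.08 -0.68] [-0.02 -0.68] [ 0.04 -0.68] [ 0.1  -0.67] [ 0.16 -0.66] [ 0.21 -0.65] [ 0.27 -0.62] [ 0.32 -0.6 ] [ 0.37 -0.57] [ 0.42 -0.53] [ 0.47 -0.49] [ 0.51 -0.45] [ 0.55 -0.41] [ 0.58 -0.36] [ 0.61 -0.31] [ 0.63 -0.25]
```

Request:
arm_command --increments '[{"tx": -0.19, "ty": -0.65, "tz": 0, "rx": 0, "ry": 0, "rz": 5, "grip": 1}, {"tx": -0.14, "ty": -0.67, "tz": 0, "rx": 0, "ry": 0, "rz": 5, "grip": 1}, {"tx": -0.08, "ty": -0.68, "tz": 0, "rx": 0, "ry": 0, "rz": 5, "grip": 1}, {"tx": -0.02, "ty": -0.68, "tz": 0, "rx": 0, "ry": 0, "rz": 5, "grip": 1}, {"tx": 0.04, "ty": -0.68, "tz": 0, "rx": 0, "ry": 0, "rz": 5, "grip": 1}, {"tx": 0.1, "ty": -0.67, "tz": 0, "rx": 0, "ry": 0, "rz": 5, "grip": 1}, {"tx": 0.16, "ty": -0.66, "tz": 0, "rx": 0, "ry": 0, "rz": 5, "grip": 1}, {"tx": 0.21, "ty": -0.65, "tz": 0, "rx": 0, "ry": 0, "rz": 5, "grip": 1}, {"tx": 0.27, "ty": -0.62, "tz": 0, "rx": 0, "ry": 0, "rz": 5, "grip": 1}, {"tx": 0.32, "ty": -0.6, "tz": 0, "rx": 0, "ry": 0, "rz": 5, "grip": 1}, {"tx": 0.37, "ty": -0.57, "tz": 0, "rx": 0, "ry": 0, "rz": 5, "grip": 1}, {"tx": 0.42, "ty": -0.53, "tz": 0, "rx": 0, "ry": 0, "rz": 5, "grip": 1}, {"tx": 0, "ty": 0, "tz": 0, "rx": 0, "ry": 0, "rz": 0, "grip": 1}, {"tx": 0, "ty": 0, "tz": 0, "rx": 0, "ry": 0, "rz": 0, "grip": 1}]'

```text
time_s: 8.05
position: [0.4568, -0.344, 0.0514]
tcp_rot: [2.949, 1.081, -0.002]
ft_force: [-2.4, -1.1, 2.9]
finger_gap: 0.17
grip_force: 39.2
```

```bash
python3 arc.py
```

```text
8.05 [ 0.45679863 -0.34396175  0.05138705] [4.02460751e+01 9.45192757e-02 1.79998358e+02] [-2.4034426  -1.07108812  2.88772217] 0.1701358489662061 39.16928683058359 [ 0.85728825  0.54169542 -0.33781596  1.67240264  0.21150025  0.96390937
 -0.42537403]
r 0.0791014338942093 ang 221.54600394520526 to end 26.253996054794754
[ 0.47 -0.49] [ 0.51 -0.45] [ 0.55 -0.4 ] [ 0.58 -0.35] [ 0.61 -0.3 ] [ 0.64 -0.24] [ 0.65 -0.19] [ 0.67 -0.13] [ 0.68 -0.07] [ 0.68 -0.01] [0.68 0.05] [0.67 0.11] [0.66 0.17] [0.64 0.22] [0.62 0.28] [0.59 0.33] [0.56 0.38] [0.53 0.43]
```

Request:
arm_command --increments '[{"tx": 0.47, "ty": -0.49, "tz": 0, "rx": 0, "ry": 0, "rz": 5, "grip": 1}, {"tx": 0.51, "ty": -0.45, "tz": 0, "rx": 0, "ry": 0, "rz": 5, "grip": 1}, {"tx": 0.55, "ty": -0.4, "tz": 0, "rx": 0, "ry": 0, "rz": 5, "grip": 1}, {"tx": 0.58, "ty": -0.35, "tz": 0, "rx": 0, "ry": 0, "rz": 5, "grip": 1}, {"tx": 0.3, "ty": -0.16, "tz": 0, "rx": 0, "ry": 0, "rz": 2.5, "grip": 1}, {"tx": 0.3, "ty": -0.14, "tz": 0, "rx": 0, "ry": 0, "rz": 2.5, "grip": 1}, {"tx": 0, "ty": 0, "tz": 0, "rx": 0, "ry": 0, "rz": 0, "grip": 1}, {"tx": 0, "ty": 0, "tz": 0, "rx": 0, "ry": 0, "rz": 0, "grip": 1}, {"tx": 0, "ty": 0, "tz": 0, "rx": 0, "ry": 0, "rz": 0, "grip": 1}]'

```text
time_s: 8.8
position: [0.4839, -0.3645, 0.0514]
tcp_rot: [2.644, 1.693, -0.003]
ft_force: [-2.8, -4.4, 2.6]
finger_gap: 0.17
grip_force: 39.1
```

```bash
python3 arc.py
```

```text
8.8 [ 0.48387368 -0.36447455  0.05142515] [6.52528832e+01 1.58674172e-01 1.79973137e+02] [-2.83092129 -4.39073602  2.56859338] 0.1704171167734655 39.09494655788876 [ 0.9066264   0.61585998 -0.42954147  1.56996995  0.28972852  1.01829212
 -0.03810845]
r 0.0797332119422128 ang 246.23898500083584 to end 1.561014999164172
[ 0.63 -0.25] [ 0.65 -0.19] [ 0.67 -0.13] [ 0.68 -0.07] [ 0.68 -0.01] [0.68 0.04] [0.67 0.1 ] [0.66 0.16] [0.64 0.22] [0.62 0.27] [0.6  0.33] [0.57 0.38] [0.53 0.43] [0.49 0.47] [0.45 0.51] [0.4  0.55] [0.35 0.58] [0.3  0.61]
```

Request:
arm_command --increments '[{"tx": 0.25, "ty": -0.08, "tz": 0, "rx": 0, "ry": 0, "rz": 2, "grip": 1}, {"tx": 0.25, "ty": -0.07, "tz": 0, "rx": 0, "ry": 0, "rz": 2, "grip": 1}, {"tx": 0, "ty": 0, "tz": 0, "rx": 0, "ry": 0, "rz": 0, "grip": 1}, {"tx": 0, "ty": 0, "tz": 0, "rx": 0, "ry": 0, "rz": 0, "grip": 1}, {"tx": 0, "ty": 0, "tz": 0, "rx": 0, "ry": 0, "rz": 0, "grip": 1}]'

```text
time_s: 9.22
position: [0.4864, -0.3656, 0.0514]
tcp_rot: [-2.585, -1.781, 0.008]
ft_force: [-6.7, -2.9, 6.7]
finger_gap: 0.174
grip_force: 40.2
```

```bash
python3 arc.py|head -3
```

```text
9.2167 [ 0.48641126 -0.36559776  0.0513546 ] [ 6.91308599e+01  1.68799979e-01 -1.79721372e+02] [-6.66720444 -2.93728749  6.66795244] 0.17425293636234093 40.22604147030506 [ 0.91177276  0.62668226 -0.44368745  1.55584069  0.30218827  1.03166445
  0.02022882]
r 0.07978703585248292 ang 248.2321694746554 to end -0.4321694746553817
```

Request:
arm_command --increments '[{"tx": 0.3, "ty": -0.08, "tz": 0, "rx": 0, "ry": 0, "rz": 1, "grip": 1}, {"tx": 0.3, "ty": -0.07, "tz": 0, "rx": 0, "ry": 0, "rz": 1, "grip": 1}, {"tx": 0, "ty": 0, "tz": 0, "rx": 0, "ry": 0, "rz": 0, "grip": 1}, {"tx": 0, "ty": 0, "tz": 0, "rx": 0, "ry": 0, "rz": 0, "grip": 1}, {"tx": 0, "ty": 0, "tz": 0, "rx": 0, "ry": 0, "rz": 0, "grip": 1}]'

```text
time_s: 9.63
position: [0.4866, -0.3654, 0.0511]
tcp_rot: [-2.545, -1.819, 0.02]
ft_force: [-18.5, 1.8, 15.2]
finger_gap: 0.173
grip_force: 43.2
```

```bash
python3 arc.py|head -3
```

```text
9.6333 [ 0.48660302 -0.36539884  0.05107588] [ 7.11163998e+01  1.78074704e-01 -1.78968385e+02] [-18.46353672   1.76111618  15.16662405] 0.17280982412349224 43.17920491215773 [ 0.91017194  0.6362937  -0.44924373  1.54196201  0.30973297  1.05129171
  0.04848258]
r 0.07953126041893555 ang 248.30732218961364 to end -0.5073221896136317
```

The lever is at its stop: the angle held at 248° while the force rose. I'll relax the push, open only partway because the brown box is near, and rise.

Request:
arm_command --increments '[{"tx": -0.4, "ty": 0.1, "tz": 0, "rx": 0, "ry": 0, "rz": -1, "grip": 1}, {"tx": -0.3, "ty": 0.1, "tz": 0, "rx": 0, "ry": 0, "rz": -1, "grip": 1}, {"tx": 0, "ty": 0, "tz": 0, "rx": 0, "ry": 0, "rz": 0, "grip": 0.3}, {"tx": 0, "ty": 0, "tz": 0, "rx": 0, "ry": 0, "rz": 0, "grip": 0.3}, {"tx": 0, "ty": 0, "tz": 0, "rx": 0, "ry": 0, "rz": 0, "grip": 0.3}, {"tx": 0, "ty": 0, "tz": 0, "rx": 0, "ry": 0, "rz": 0, "grip": 0.3}, {"tx": 0, "ty": 0, "tz": 1, "rx": 0, "ry": 0, "rz": 0, "grip": 0.3}, {"tx": 0, "ty": 0, "tz": 2, "rx": 0, "ry": 0, "rz": 0, "grip": 0.3}, {"tx": 0, "ty": 0, "tz": 3, "rx": 0, "ry": 0, "rz": 0, "grip": 0.3}, {"tx": 0, "ty": 0, "tz": 4, "rx": 0, "ry": 0, "rz": 0, "grip": 0.3}, {"tx": 0, "ty": 0, "tz": 4, "rx": 0, "ry": 0, "rz": 0, "grip": -1}, {"tx": 0, "ty": 0, "tz": 4, "rx": 0, "ry": 0, "rz": -7, "grip": -1}, {"tx": 0, "ty": 0, "tz": 2, "rx": 0, "ry": 0, "rz": -7, "grip": -1}, {"tx": 0, "ty": 0, "tz": 0, "rx": 0, "ry": 0, "rz": -7, "grip": -1}, {"tx": 0, "ty": 0, "tz": 0, "rx": 0, "ry": 0, "rz": -7, "grip": -1}, {"tx": 0, "ty": 0, "tz": 0, "rx": 0, "ry": 0, "rz": -7, "grip": -1}, {"tx": 0, "ty": 0, "tz": 0, "rx": 0, "ry": 0, "rz": -7, "grip": -1}, {"tx": 0, "ty": 0, "tz": 0, "rx": 0, "ry": 0, "rz": 0, "grip": -1}, {"tx": 0, "ty": 0, "tz": 0, "rx": 0, "ry": 0, "rz": 0, "grip": -1}]'

```text
time_s: 11.22
position: [0.4893, -0.3633, 0.2519]
tcp_rot: [3.05, 0.75, 0.001]
ft_force: [-0.1, -0.3, 0.1]
finger_gap: 1.0
grip_force: 0.0
```

```bash
python3 arc.py | head -3; python3 b.py w5; python3 - <<'E'
from h import *
for c in ['scene','side']:
    img,K,P=cap(c); save(c+'1',img)
    for n,z in dict(microscope=0.01,lens=.01,cradle_rim=.048,valve_face=.058,knob=.067).items():
        for d in vision.pinpoint(c,n)[:2]: print(c,n,round(d['score'],2),np.round(d['uv'],1),atz(K,P,d['uv'],z))
E
```

```text
11.2167 [ 0.48927594 -0.3632709   0.25186375] [ 2.76244234e+01 -3.85491560e-02  1.79974217e+02] [-0.14702817 -0.25940948  0.10508858] 0.9999525166853545 0.0 [ 0.83672696  0.45024893 -0.34760496  1.28678341  0.14998325  1.42909626
 -0.58848393]
r 0.07658483825398753 ang 249.57706923821073 to end -1.7770692382107143
[ 0.4892 -0.3633  0.2517] [3.0507 0.7496 0.001 ] [ 0.5504 -0.3305  0.3942] [-0.2406 -0.1245 -0.9626]
cam_pivot 0.75 [261.5 154.1] [ 0.5169 -0.2929  0.067 ]
knob 0.8 [317.8 222.3] [ 0.4864 -0.363   0.067 ]
valve_face 0.86 [267.6 108.5] [ 0.5525 -0.2803  0.058 ]
valve 0.61 [270.2 112.6] [ 0.5506 -0.2773  0.012 ]
scene microscope 0.59 [230.7 299.5] [0.61088984 0.20091186 0.01      ]
scene lens 0.76 [228.8 300.3] [0.61224817 0.2047118  0.01      ]
scene cradle_rim 0.96 [227.5 287.6] [0.61093528 0.20464941 0.048     ]
scene cradle_rim 0.4 [393.7 192.3] [ 0.53073432 -0.24382506  0.048     ]
scene valve_face 0.63 [394.8 180.1] [ 0.54787643 -0.27230372  0.058     ]
scene knob 0.7 [341.  373.4] [0.32378833 0.22625325 0.067     ]
scene knob 0.65 [438.  168.2] [ 0.48977871 -0.36726886  0.067     ]
side microscope 0.66 [255.5 201.1] [0.61169613 0.20823353 0.01      ]
side lens 0.72 [252.1 202.6] [0.60328996 0.20988275 0.01      ]
side lens 0.52 [448.1 316.2] [ 0.56601981 -0.27063443  0.01      ]
side cradle_rim 0.56 [251.7 190.6] [0.59615123 0.19841791 0.048     ]
side valve_face 0.84 [455.5 304.4] [ 0.54993704 -0.28518906  0.058     ]
side valve_face 0.55 [363.3 227.7] [ 0.62172227 -0.06256407  0.058     ]
side knob 0.95 [129.  245.5] [0.32340606 0.21859329 0.067     ]
side knob 0.94 [484.9 350.6] [ 0.48708783 -0.36131185  0.067     ]
```

View pics/w5.png

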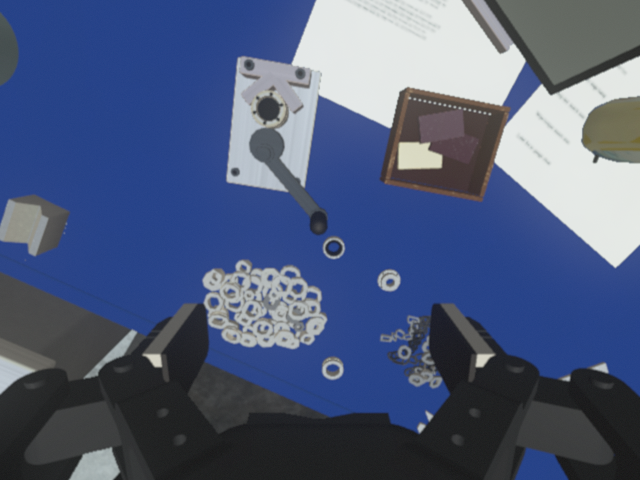

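The picture shows the lever swung to knob pixel (318,222) and the valve body seated in the V at (268,108). Its measured face is now (0.5525,-0.280), which matches the seat. Next I'll take a second look at the valve on the way, then go on to the microscope.

Request:
arm_command --increments '[{"tx": 0, "ty": 3.5, "tz": 0, "rx": 0, "ry": 0, "rz": 0, "grip": -1}, {"tx": 0, "ty": 3.5, "tz": 0, "rx": 0, "ry": 0, "rz": 0, "grip": -1}, {"tx": 0, "ty": 3.5, "tz": 0, "rx": 0, "ry": 0, "rz": 0, "grip": -1}, {"tx": 0, "ty": 0, "tz": 0, "rx": 0, "ry": 0, "rz": 0, "grip": -1}, {"tx": 0, "ty": 0, "tz": 0, "rx": 0, "ry": 0, "rz": 0, "grip": -1}, {"tx": 0, "ty": 0, "tz": 0, "rx": 0, "ry": 0, "rz": 0, "grip": -1}]'

```text
time_s: 12.62
position: [0.4887, -0.2595, 0.2516]
tcp_rot: [3.051, 0.744, -0.0]
ft_force: [-0.0, 0.5, 0.5]
finger_gap: 1.001
grip_force: 0.0
```

```bash
python3 b.py w6
```

```text
[ 0.4884 -0.2604  0.2513] [ 3.0516  0.7409 -0.0008] [ 0.5501 -0.2268  0.3939] [-0.2418 -0.125  -0.9622]
nest_seat 0.93 [367.5 163.8] [ 0.5512 -0.2816  0.012 ]
cam_pivot 0.77 [365.1 209. ] [ 0.5158 -0.2912  0.067 ]
knob 0.76 [418.1 271. ] [ 0.4876 -0.3636  0.067 ]
valve_face 0.8 [377.2 164.5] [ 0.5544 -0.2829  0.058 ]
valve_face 0.55 [363.9 161.5] [ 0.5513 -0.2712  0.058 ]
valve 0.63 [366.6 160.9] [ 0.5532 -0.2794  0.012 ]
```

Request:
arm_command --increments '[{"tx": 0.2, "ty": 3.5, "tz": 0.2, "rx": 0, "ry": 0, "rz": 0, "grip": -1}, {"tx": 0.2, "ty": 3.5, "tz": 0.2, "rx": 0, "ry": 0, "rz": 0, "grip": -1}, {"tx": 0.2, "ty": 3.5, "tz": 0.2, "rx": 0, "ry": 0, "rz": 0, "grip": -1}, {"tx": 0.2, "ty": 3.5, "tz": 0.2, "rx": 0, "ry": 0, "rz": 0, "grip": -1}, {"tx": 0.2, "ty": 3.5, "tz": 0.2, "rx": 0, "ry": 0, "rz": 0, "grip": -1}, {"tx": 0.2, "ty": 3.5, "tz": 0.2, "rx": 0, "ry": 0, "rz": 0, "grip": -1}, {"tx": 0.2, "ty": 3.5, "tz": 0.2, "rx": 0, "ry": 0, "rz": 0, "grip": -1}, {"tx": 0.2, "ty": 3.5, "tz": 0.2, "rx": 0, "ry": 0, "rz": 0, "grip": -1}, {"tx": 0.2, "ty": 3.5, "tz": 0, "rx": 0, "ry": 0, "rz": 0, "grip": -1}, {"tx": 0.2, "ty": 3.5, "tz": 0, "rx": 0, "ry": 0, "rz": 0, "grip": -1}, {"tx": 0.2, "ty": 3.5, "tz": 0, "rx": 0, "ry": 0, "rz": 0, "grip": -1}, {"tx": 0, "ty": 0, "tz": 0, "rx": 0, "ry": 0, "rz": 0, "grip": -1}, {"tx": 0, "ty": 0, "tz": 0, "rx": 0, "ry": 0, "rz": 0, "grip": -1}, {"tx": 0, "ty": 0, "tz": 0, "rx": 0, "ry": 0, "rz": 0, "grip": -1}]'

```text
time_s: 14.08
position: [0.5111, 0.1253, 0.2671]
tcp_rot: [3.052, 0.743, -0.001]
ft_force: [0.4, -0.4, -0.6]
finger_gap: 1.0
grip_force: 0.0
```

```bash
cat > m.py <<'E'
import sys
from h import *
np.set_printoptions(precision=4,suppress=True)
nm=sys.argv[1]
img,K,P=cap('wrist'); save(nm,img); o=r.get_obs(); print(o['position'],o['tcp_rot'],o['time_s'])
for n,z in dict(microscope=.012,lens=.012,cradle_rim=.048).items():
    for d in vision.pinpoint('wrist',n)[:2]: print(n,round(d['score'],2),np.round(d['uv'],1),atz(K,P,d['uv'],z))
for d in vision.masks_of('wrist','microscope')[:2]: print('box',d['box'],d['score']); np.save(nm+'_m.npy',d['mask']) if not d['score']<.4 else 0
np.savez(nm+'.npz',K=K,P=P)
E
python3 m.py w7
```

```text
[0.5113 0.1244 0.2671] [ 3.052   0.7399 -0.0008] 14.1333
microscope 0.56 [290.6  85. ] [0.6051 0.206  0.012 ]
box [256.9, 33.5, 60.4, 69.1] 0.96
```

Request:
arm_command --increments '[{"tx": 2, "ty": 2, "tz": 0, "rx": 0, "ry": 0, "rz": 0, "grip": -1}, {"tx": 2, "ty": 2, "tz": 0, "rx": 0, "ry": 0, "rz": 0, "grip": -1}, {"tx": 0, "ty": 0, "tz": 0, "rx": 0, "ry": 0, "rz": 0, "grip": -1}, {"tx": 0, "ty": 0, "tz": 0, "rx": 0, "ry": 0, "rz": 0, "grip": -1}, {"tx": 0, "ty": 0, "tz": 0, "rx": 0, "ry": 0, "rz": 0, "grip": -1}]'

```text
time_s: 14.75
position: [0.5506, 0.1653, 0.2671]
tcp_rot: [3.052, 0.743, -0.002]
ft_force: [-0.3, -0.2, -0.8]
finger_gap: 0.998
grip_force: 0.0
```

```bash
python3 m.py w8
```

```text
[0.5506 0.1649 0.2673] [ 3.0517  0.7417 -0.0009] 14.8
microscope 0.95 [307.5 134.5] [0.6103 0.2099 0.012 ]
box [283.1, 112.0, 51.5, 52.7] 0.65
```

View pics/w8.png

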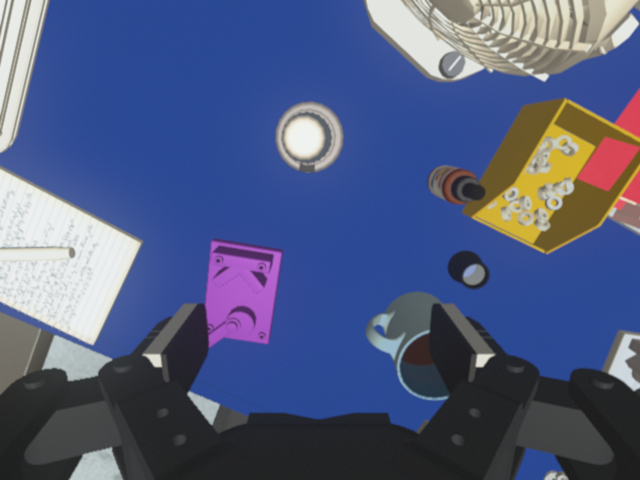

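The picture shows the microscope upright in its cradle at (306,136), with about 10 cm free all round; the fan and bottle are well off to the right. I'll triangulate its top.

```bash
python3 - <<'E'
from h import *
np.set_printoptions(precision=4,suppress=True)
for nm,b in [('w7',(257,33,60,69)),('w8',(276,105,66,66))]:
    a=cv2.imread(f'pics/{nm}.png'); w=np.load(nm+'.npz');K,P=w['K'],w['P']
    g=a.min(2); x,y,ww,h=b
    m=np.zeros_like(g); m[y:y+h,x:x+ww]=(g[y:y+h,x:x+ww]>205)
    cs,_=cv2.findContours(m,cv2.RETR_EXTERNAL,cv2.CHAIN_APPROX_NONE); c=max(cs,key=cv2.contourArea)
    print(nm,cv2.minEnclosingCircle(c),cv2.contourArea(c),[atz(K,P,cv2.minEnclosingCircle(c)[0],z) for z in (.112,.124,.132)])
    t=np.array([.6125,.203]); print([proj(K,P,[*t,z]) for z in (0,.048,.112,.132)])
    mm=np.load(nm+'_m.npy').astype(np.uint8); print(cv2.boundingRect(mm))
C=[(cap(n),vision.pinpoint(n,'microscope'),vision.pinpoint(n,'cradle_rim'),vision.masks_of(n,'microscope')) for n in ('scene','side')]
for k,n in ((1,'micro'),(2,'rim')): print(n,tri([ray(c[0][1],c[0][2],c[k][0]['uv']) for c in C if c[k]]))
for c in C: print(c[3][0]['box'],c[3][0]['score'])
w=[np.load(n+'.npz') for n in('w7','w8')]
print('origin wrist',tri([ray(w[0]['K'],w[0]['P'],(290.6,85)),ray(w[1]['K'],w[1]['P'],(307.5,134.5))]))
E
python3 - <<'E'
import cv2,numpy as np
a=cv2.imread('pics/w7.png')[20:120,240:340];b=cv2.imread('pics/w8.png')[88:188,256:356]
cv2.imwrite('pics/c.png',cv2.resize(np.hstack([a,b]),(800,400)))
E
```

```text
w7 ((277.5, 56.0), 20.74256706237793) 1178.5 [array([0.6101, 0.211 , 0.112 ]), array([0.6085, 0.2088, 0.124 ]), array([0.6075, 0.2074, 0.132 ])]
[array([297.3337,  81.119 ]), array([294.3676,  73.1304]), array([288.8393,  58.2408]), array([286.5567,  52.0929])]
(256, 34, 57, 69)
w8 ((303.3118896484375, 137.410888671875), 18.203258514404297) 944.5 [array([0.6074, 0.2087, 0.112 ]), array([0.6076, 0.2083, 0.124 ]), array([0.6077, 0.208 , 0.132 ])]
[array([314.617 , 135.8099]), array([314.0541, 135.4599]), array([313.02 , 134.817]), array([312.5988, 134.5551])]
(282, 112, 50, 52)
micro (array([0.6031, 0.2031, 0.0195]), np.float64(0.0016381452904212542))
rim (array([0.613 , 0.2044, 0.0417]), np.float64(0.004832322117693213))
[313.5, 233.9, 16.5, 30.0] 0.73
[241.6, 148.2, 20.6, 44.5] 0.74
origin wrist (array([ 0.6097,  0.2118, -0.0391]), np.float64(0.0005335056551686218))
```

View pics/c.png

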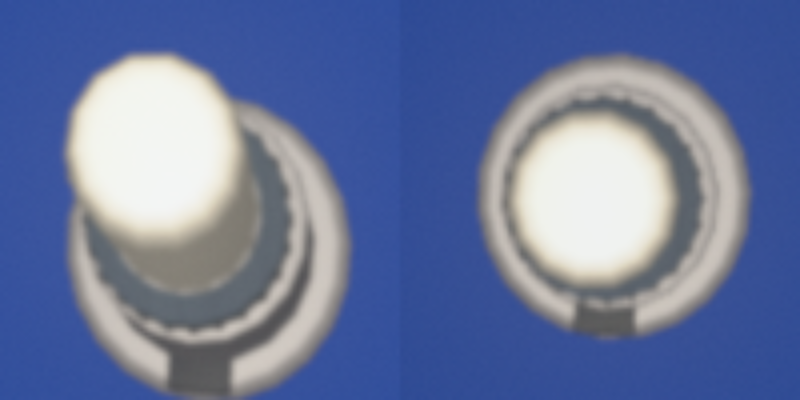

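In both crops the white top is round and clear. The top centre is (0.608,0.208) and the foot centre (0.609,0.207), so the microscope is upright. I'll move over it and down.

Request:
arm_command --increments '[{"tx": 2.9, "ty": 2.15, "tz": 0, "rx": 0, "ry": 0, "rz": 0, "grip": -1}, {"tx": 2.85, "ty": 2.15, "tz": 0, "rx": 0, "ry": 0, "rz": 0, "grip": -1}, {"tx": 0, "ty": 0, "tz": 0, "rx": 0, "ry": 0, "rz": 0, "grip": -1}, {"tx": 0, "ty": 0, "tz": -2.5, "rx": 0, "ry": 0, "rz": 0, "grip": -1}, {"tx": 0, "ty": 0, "tz": -2.5, "rx": 0, "ry": 0, "rz": 0, "grip": -1}, {"tx": 0, "ty": 0, "tz": -2.5, "rx": 0, "ry": 0, "rz": 0, "grip": -1}, {"tx": 0, "ty": 0, "tz": -2.5, "rx": 0, "ry": 0, "rz": 0, "grip": -1}, {"tx": 0, "ty": 0, "tz": -2.5, "rx": 0, "ry": 0, "rz": 0, "grip": -1}, {"tx": 0, "ty": 0, "tz": -2.5, "rx": 0, "ry": 0, "rz": 0, "grip": -1}, {"tx": 0, "ty": 0, "tz": -2, "rx": 0, "ry": 0, "rz": 0, "grip": -1}, {"tx": 0, "ty": 0, "tz": -1.9, "rx": 0, "ry": 0, "rz": 0, "grip": -1}, {"tx": 0, "ty": 0, "tz": 0, "rx": 0, "ry": 0, "rz": 0, "grip": -1}, {"tx": 0, "ty": 0, "tz": 0, "rx": 0, "ry": 0, "rz": 0, "grip": -1}, {"tx": 0, "ty": 0, "tz": 0, "rx": 0, "ry": 0, "rz": 0, "grip": -1}]'

```text
time_s: 16.57
position: [0.6091, 0.2098, 0.0796]
tcp_rot: [-3.052, -0.744, -0.003]
ft_force: [0.1, -0.1, -0.1]
finger_gap: 1.006
grip_force: 0.0
```

```bash
python3 - <<'E'
from h import *
o=r.get_obs(); print(o['position'],o['ft_force'],o['time_s'],o['qpos'])
i,K,P=cap('wrist'); save('w9',i)
print([proj(K,P,[.608,.208,z]) for z in (.048,.112,.132)])
for d in vision.masks_of('wrist','microscope')[:1]: print(d['box'],d['score'])
g=i.min(2); m=(g>205).astype(np.uint8); m[:150]=0;m[:,:200]=0;m[:,430:]=0
cs,_=cv2.findContours(m,0,1)
for c in sorted(cs,key=cv2.contourArea)[-2:]:
    print(cv2.boundingRect(c),cv2.minEnclosingCircle(c))
E
```

```text
[0.60911271 0.20978759 0.07961383] [ 0.14700024 -0.11859663 -0.06027814] 16.5667 [-0.01879394  0.67865858 -0.54632773  1.42051644  0.3666037   1.14203737
 -1.71096864]
[array([322.25794514, 286.87178012]), array([323.8448879 , 359.32623287]), array([324.71967843, 399.26621736])]
[275.6, 244.0, 104.8, 175.2] 0.98
(281, 355, 89, 64) ((325.0, 394.0), 44.10225296020508)
```

View pics/w9.png

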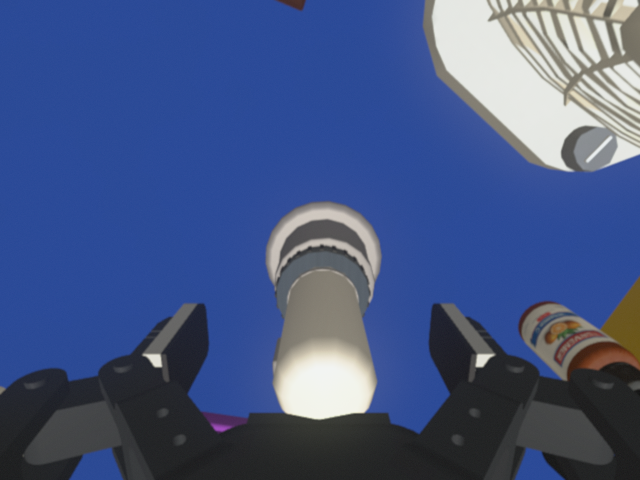

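The barrel is centred between the pads: its column is at about 325, and the pads are at 180 and 460. I'll grip it.

Request:
arm_command --increments '[{"tx": -0.1, "ty": -0.1, "tz": 0, "rx": 0, "ry": 0, "rz": 0, "grip": 1}, {"tx": 0, "ty": 0, "tz": 0, "rx": 0, "ry": 0, "rz": 0, "grip": 1}, {"tx": 0, "ty": 0, "tz": 0, "rx": 0, "ry": 0, "rz": 0, "grip": 1}, {"tx": 0, "ty": 0, "tz": 0, "rx": 0, "ry": 0, "rz": 0, "grip": 1}, {"tx": 0, "ty": 0, "tz": 0, "rx": 0, "ry": 0, "rz": 0, "grip": 1}, {"tx": 0, "ty": 0, "tz": 0, "rx": 0, "ry": 0, "rz": 0, "grip": 1}, {"tx": 0, "ty": 0, "tz": 0, "rx": 0, "ry": 0, "rz": 0, "grip": 1}, {"tx": 0, "ty": 0, "tz": 0, "rx": 0, "ry": 0, "rz": 0, "grip": 1}]' --force 45

```text
time_s: 17.33
position: [0.6075, 0.2083, 0.0787]
tcp_rot: [3.052, 0.744, 0.001]
ft_force: [-0.2, 0.2, 3.1]
finger_gap: 0.363
grip_force: 44.5
```

```bash
python3 - <<'E'
from h import *
o=r.get_obs(); print(o['position'],o['ft_force'],o['moment'],o['time_s'],o['finger_gap'],o['grip_force'])
E
```

```text
[0.60749835 0.2082559  0.07870123] [-0.21433287  0.18076268  3.09766971] [-0.12683609  0.18082392  0.00115186] 17.3333 0.3631787086413692 44.46024566888809
```

Request:
arm_command --increments '[{"tx": 0, "ty": 0, "tz": 0.5, "rx": 0, "ry": 0, "rz": 0, "grip": 1}, {"tx": 0, "ty": 0, "tz": 1, "rx": 0, "ry": 0, "rz": 0, "grip": 1}, {"tx": 0, "ty": 0, "tz": 1.5, "rx": 0, "ry": 0, "rz": 0, "grip": 1}, {"tx": 0, "ty": 0, "tz": 2, "rx": 0, "ry": 0, "rz": 0, "grip": 1}, {"tx": 0, "ty": 0, "tz": 2, "rx": 0, "ry": 0, "rz": 0, "grip": 1}, {"tx": 0, "ty": 0, "tz": 2, "rx": 0, "ry": 0, "rz": 0, "grip": 1}, {"tx": 0, "ty": 0, "tz": 2, "rx": 0, "ry": 0, "rz": 0, "grip": 1}, {"tx": 0, "ty": 0, "tz": 2, "rx": 0, "ry": 0, "rz": 0, "grip": 1}, {"tx": 0, "ty": 0, "tz": 2, "rx": 0, "ry": 0, "rz": 0, "grip": 1}, {"tx": 0, "ty": 0, "tz": 2, "rx": 0, "ry": 0, "rz": 0, "grip": 1}, {"tx": 0, "ty": 0, "tz": 1.5, "rx": 0, "ry": 0, "rz": 0, "grip": 1}, {"tx": 0, "ty": 0, "tz": 0, "rx": 0, "ry": 0, "rz": 0, "grip": 1}, {"tx": 0, "ty": 0, "tz": 0, "rx": 0, "ry": 0, "rz": 0, "grip": 1}, {"tx": 0, "ty": 0, "tz": 0, "rx": 0, "ry": 0, "rz": 0, "grip": 1}]'

```text
time_s: 18.5
position: [0.6067, 0.208, 0.2621]
tcp_rot: [3.052, 0.745, -0.003]
ft_force: [-0.4, -0.8, -1.9]
finger_gap: 0.362
grip_force: 44.5
```

```bash
cat > l.py <<'E'
from h import *
np.set_printoptions(precision=4,suppress=True)
o=r.get_obs(); p=o['position']; M=R.from_rotvec(o['tcp_rot']).as_matrix(); print(p,M[:,2],o['ft_force'],o['time_s'],o['finger_gap'],o['grip_force'],o['qpos'])
rays=[]
for c in ('scene','side'):
    i,K,P=cap(c); save(c+'_l%d'%int(o['time_s']),i)
    f=proj(K,P,p+.0667*M[:,2]); d=(vision.pinpoint(c,'lens') or vision.pinpoint(c,'microscope'))
    b=vision.masks_of(c,'microscope')
    print(c,'pred lens',f,[ (np.round(x['uv'],1),round(x['score'],2)) for x in d],[(x['box'],round(x['score'],2)) for x in b[:2]])
    for x in b[:1]:
        ys,xs=np.nonzero(x['mask']); pts=np.c_[xs,ys].astype(float); print('  axis px', [ (round(y),xs[ys==y].mean().round(1)) for y in np.linspace(ys.min()+3,ys.max()-2,5).astype(int) if (ys==y).any()], 'pred axis',[np.round(proj(K,P,p+h*M[:,2]),1) for h in (.0667,.02,-.05)])
    if d: rays.append(ray(K,P,d[0]['uv']))
if len(rays)>1: print('lens tri',tri(rays),'pred',p+.0667*M[:,2])
E
python3 l.py
```

```text
[0.6067 0.208  0.2621] [-0.0019 -0.001  -1.    ] [-0.3597 -0.827  -1.8967] 18.5 0.36173971941912886 44.535156190395355 [-0.0242  0.5585 -0.5844  1.1491  0.297   1.5168 -1.6447]
scene pred lens [219.975  232.5603] [(array([221.1, 231.5]), 0.95)] [([205.0, 176.2, 28.7, 60.2], 0.88), ([400.6, 160.7, 44.7, 37.2], 0.41)]
  axis px [(180, np.float64(220.5)), (193, np.float64(221.0)), (207, np.float64(224.5)), (220, np.float64(218.0)), (234, np.float64(221.0))] pred axis [array([220. , 232.6]), array([217.1, 211.9]), array([212.3, 178. ])]
side pred lens [244.2431 120.7382] [(array([449.9, 315. ]), 0.38), (array([322.1, 260.3]), 0.25)] [([229.9, 60.3, 26.6, 64.0], 0.74)]
  axis px [(61, np.float64(235.5)), (76, np.float64(237.5)), (91, np.float64(240.5)), (106, np.float64(242.0)), (122, np.float64(244.0))] pred axis [array([244.2, 120.7]), array([241.5,  97.2]), array([237. ,  59.3])]
lens tri (array([ 0.9863, -0.1305, -0.3408]), np.float64(0.06432227764052345)) pred [0.6066 0.2079 0.1954]
```

Request:
arm_command --increments '[{"tx": -1, "ty": -1.5, "tz": 0, "rx": 0, "ry": 0, "rz": 0, "grip": 1}, {"tx": -1.8, "ty": -2.5, "tz": 0, "rx": 0, "ry": 0, "rz": 0, "grip": 1}, {"tx": -1.8, "ty": -3, "tz": 0, "rx": 0, "ry": 0, "rz": 0, "grip": 1}, {"tx": -1.8, "ty": -3, "tz": 0, "rx": 0, "ry": 0, "rz": 0, "grip": 1}, {"tx": -1.8, "ty": -3, "tz": 0, "rx": 0, "ry": 0, "rz": 0, "grip": 1}, {"tx": -0.8, "ty": -3, "tz": 0, "rx": 0, "ry": 0, "rz": 0, "grip": 1}, {"tx": 0, "ty": -3, "tz": 0, "rx": 0, "ry": 0, "rz": 0, "grip": 1}, {"tx": 0, "ty": -3, "tz": 0, "rx": 0, "ry": 0, "rz": 0, "grip": 1}, {"tx": 0, "ty": -3, "tz": 0, "rx": 0, "ry": 0, "rz": 0, "grip": 1}, {"tx": 0, "ty": -3, "tz": 0, "rx": 0, "ry": 0, "rz": 0, "grip": 1}, {"tx": 0, "ty": -3, "tz": 0, "rx": 0, "ry": 0, "rz": 0, "grip": 1}, {"tx": 0, "ty": -3, "tz": 0, "rx": 0, "ry": 0, "rz": 0, "grip": 1}, {"tx": 0, "ty": -3, "tz": 0, "rx": 0, "ry": 0, "rz": 0, "grip": 1}, {"tx": 0, "ty": -3, "tz": 0, "rx": 0, "ry": 0, "rz": 0, "grip": 1}, {"tx": 0, "ty": -2, "tz": 0, "rx": 0, "ry": 0, "rz": 0, "grip": 1}, {"tx": 0, "ty": 0, "tz": 0, "rx": 0, "ry": 0, "rz": 0, "grip": 1}, {"tx": 0, "ty": 0, "tz": 0, "rx": 0, "ry": 0, "rz": 0, "grip": 1}, {"tx": 0, "ty": 0, "tz": 0, "rx": 0, "ry": 0, "rz": 0, "grip": 1}]'

```text
time_s: 20.3
position: [0.5174, -0.2105, 0.2631]
tcp_rot: [-3.05, -0.745, -0.0]
ft_force: [0.0, 0.4, -1.3]
finger_gap: 0.359
grip_force: 44.7
```

```bash
python3 b.py w10; python3 l.py; python3 - <<'E'
# refine valve face centre: bore + face in w5,w6 (ellipse of bright ring)
from h import *
np.set_printoptions(precision=4,suppress=True)
for nm in ('w5','w6','w10'):
    a=cv2.imread(f'pics/{nm}.png'); w=np.load(nm+'.npz');K,P=w['K'],w['P']
    u=proj(K,P,[.5535,-.2815,.058]).astype(int); x0,y0=u-22
    if x0<0 or y0<0: print(nm,'off',u); continue
    g=cv2.cvtColor(a,cv2.COLOR_BGR2GRAY)[y0:y0+44,x0:x0+44]
    m=(g<75).astype(np.uint8); n,lab,st,ce=cv2.connectedComponentsWithStats(m)
    for k in range(1,n):
        if st[k,4]>80: q=ce[k]+[x0,y0]; print(nm,u,'bore',q,st[k],atz(K,P,q,.058),atz(K,P,q,.055))
E
```

```text
[ 0.5176 -0.2099  0.2633] [-3.0501 -0.7477 -0.0008] [ 0.5788 -0.1782  0.4055] [-0.2419 -0.1223 -0.9626]
nest_seat 0.84 [395.  211.2] [ 0.5502 -0.284   0.012 ]
cam_pivot 0.58 [392.5 259.3] [ 0.513  -0.2909  0.067 ]
knob 0.97 [443.4 313.4] [ 0.4877 -0.3645  0.067 ]
knob 0.32 [401.1 213.8] [ 0.5547 -0.2755  0.067 ]
valve_face 0.93 [405.7 218. ] [ 0.5526 -0.284   0.058 ]
valve_face 0.51 [320.1 261.1] [ 0.4769 -0.2319  0.058 ]
valve 0.74 [394.3 209.6] [ 0.5514 -0.2825  0.012 ]
valve 0.71 [391.9 209.9] [ 0.5499 -0.2804  0.012 ]
[ 0.5175 -0.2107  0.2635] [ 0.0002  0.     -1.    ] [-1.2544 -0.1363 -1.5345] 20.6 0.3635197438950496 44.667643904685974 [ 0.6898  0.3507 -0.4609  1.4133  0.1553  1.4133 -0.8618]
scene pred lens [398.1639 146.2307] [(array([399.9, 144.9]), 0.69)] [([390.7, 110.5, 20.7, 39.4], 0.78)]
  axis px [(115, np.float64(410.0)), (122, np.float64(404.1)), (130, np.float64(401.5)), (138, np.float64(400.5)), (146, np.float64(399.5))] pred axis [array([398.2, 146.2]), array([400.9, 126.8]), array([405.2,  95.4])]
side pred lens [409.0035 222.1789] [(array([410.5, 222. ]), 0.74)] [([395.4, 142.1, 36.0, 86.4], 0.92)]
  axis px [(146, np.float64(417.0)), (166, np.float64(415.5)), (186, np.float64(414.0)), (206, np.float64(413.0)), (226, np.float64(411.0))] pred axis [array([409. , 222.2]), array([411.8, 193.8]), array([416.5, 146.7])]
lens tri (array([ 0.5157, -0.2139,  0.1994]), np.float64(0.00014260953935027807)) pred [ 0.5175 -0.2107  0.1968]
w5 [269 108] bore [268.0055 108.5847] [ 11  12  21  22 366] [ 0.5526 -0.2807  0.058 ] [ 0.5526 -0.2802  0.055 ]
w6 [375 164] bore [372.5457 164.6151] [ 10  13  20  20 317] [ 0.5525 -0.2793  0.058 ] [ 0.5525 -0.2798  0.055 ]
w10 [403 215] bore [400.504  214.9524] [ 11  14  18  17 252] [ 0.5529 -0.2781  0.058 ] [ 0.5526 -0.279   0.055 ]
```

Request:
arm_command --increments '[{"tx": 0.9, "ty": -1.7, "tz": 0, "rx": 0, "ry": 0, "rz": 0, "grip": 1}, {"tx": 0.9, "ty": -1.8, "tz": 0, "rx": 0, "ry": 0, "rz": 0, "grip": 1}, {"tx": 0.9, "ty": -1.8, "tz": 0, "rx": 0, "ry": 0, "rz": 0, "grip": 1}, {"tx": 0.8, "ty": -1.7, "tz": 0, "rx": 0, "ry": 0, "rz": 0, "grip": 1}, {"tx": 0, "ty": 0, "tz": -2, "rx": 0, "ry": 0, "rz": 0, "grip": 1}, {"tx": 0, "ty": 0, "tz": -2, "rx": 0, "ry": 0, "rz": 0, "grip": 1}, {"tx": 0, "ty": 0, "tz": -2, "rx": 0, "ry": 0, "rz": 0, "grip": 1}, {"tx": 0, "ty": 0, "tz": -2, "rx": 0, "ry": 0, "rz": 0, "grip": 1}, {"tx": 0, "ty": 0, "tz": -1.5, "rx": 0, "ry": 0, "rz": 0, "grip": 1}, {"tx": 0, "ty": 0, "tz": -1.3, "rx": 0, "ry": 0, "rz": 0, "grip": 1}, {"tx": 0, "ty": 0, "tz": 0, "rx": 0, "ry": 0, "rz": 0, "grip": 1}, {"tx": 0, "ty": 0, "tz": 0, "rx": 0, "ry": 0, "rz": 0, "grip": 1}, {"tx": 0, "ty": 0, "tz": 0, "rx": 0, "ry": 0, "rz": 0, "grip": 1}]'

```text
time_s: 21.98
position: [0.553, -0.282, 0.1563]
tcp_rot: [3.051, 0.744, 0.002]
ft_force: [-0.7, -0.0, -0.0]
finger_gap: 0.362
grip_force: 44.8
```

```bash
python3 l.py; python3 - <<'E'
from h import *
np.set_printoptions(precision=1,suppress=True)
for c in ('scene','side'):
    i,K,P=cap(c); save(c+'9',i)
    print(c,'pred face',proj(K,P,[.5525,-.280,.058]),[(d['uv'],d['score']) for n in('valve_face','valve') for d in vision.pinpoint(c,n)[:1]],[d['box'] for d in vision.masks_of(c,'valve')[:2]])
i,K,P=cap('wrist'); save('w11',i)
o=r.get_obs();p=o['position']
for d in vision.masks_of('wrist','microscope')[:1]:
    ys,xs=np.nonzero(d['mask']); print(d['box'],d['score'],[(y,xs[ys==y].min(),xs[ys==y].max()) for y in range(ys.min(),ys.max(),12)])
print('wrist pred axis',[proj(K,P,p+[0,0,-.0667+h]) for h in (0,.036,.047,.085)],'face',proj(K,P,[.5525,-.28,.058]))
cr=[cv2.resize(cv2.imread(f'pics/{n}.png')[y:y+100,x:x+100],(400,400)) for n,x,y in (('scene9',340,110),('side9',400,220))]
cv2.imwrite('pics/d.png',np.hstack(cr))
E
```

```text
[ 0.553  -0.282   0.1563] [ 0.0016 -0.0006 -1.    ] [-0.7456 -0.0289 -0.0134] 21.9833 0.3618884667189527 44.84464555978775 [ 0.7163  0.5372 -0.4171  1.4079  0.2209  1.2409 -0.8123]
scene pred lens [396.795 166.289] [(array([396.9, 165.6]), 0.75)] [([388.7, 144.4, 20.2, 27.6], 0.72), ([246.8, 184.1, 71.3, 67.6], 0.44)]
  axis px [(148, np.float64(397.8)), (152, np.float64(399.0)), (157, np.float64(399.5)), (161, np.float64(398.5)), (166, np.float64(398.0))] pred axis [array([396.8, 166.3]), array([399.2, 149.4]), array([403.1, 122.3])]
side pred lens [457.4539 287.0152] [(array([459.3, 286.2]), 0.6), (array([457.4, 285. ]), 0.23)] [([447.1, 219.3, 34.1, 74.4], 0.78)]
  axis px [(222, np.float64(469.0)), (238, np.float64(467.0)), (255, np.float64(464.0)), (272, np.float64(462.5)), (289, np.float64(459.0))] pred axis [array([457.5, 287. ]), array([461.8, 263. ]), array([469.1, 223.3])]
lens tri (array([ 0.5544, -0.2838,  0.0906]), np.float64(0.0006054133219251691)) pred [ 0.5531 -0.2821  0.0896]
scene pred face [395.  177.8] [([392.6, 176.2], 0.49), ([394.0, 192.7], 0.47)] [[387.3, 175.
[... 167 characters left out ...]
4.6, 176.1] 0.85 [(241, np.int64(318), np.int64(321)), (253, np.int64(288), np.int64(351)), (265, np.int64(278), np.int64(360)), (277, np.int64(273), np.int64(365)), (289, np.int64(274), np.int64(365)), (301, np.int64(283), np.int64(354)), (313, np.int64(281), np.int64(356)), (325, np.int64(277), np.int64(359)), (337, np.int64(275), np.int64(362)), (349, np.int64(272), np.int64(364)), (361, np.int64(267), np.int64(367)), (373, np.int64(267), np.int64(370)), (385, np.int64(268), np.int64(368)), (397, np.int64(272), np.int64(365)), (409, np.int64(279), np.int64(356))]
wrist pred axis [array([320. , 261.2]), array([320.2, 284.1]), array([320.2, 292.9]), array([320.6, 333.6])] face [317.7 245.3]
```

View pics/d.png

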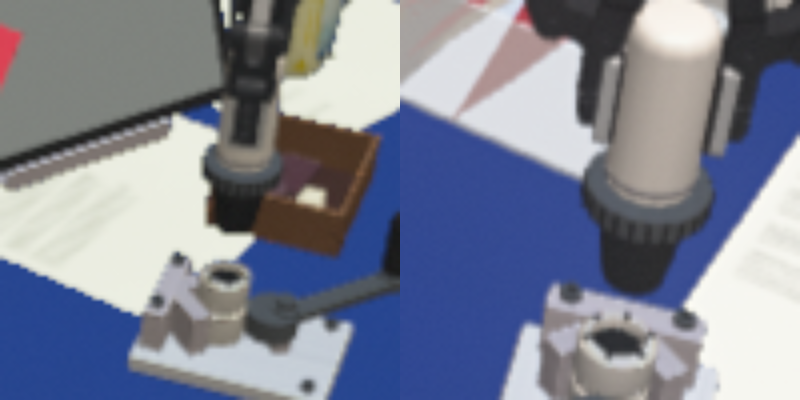

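The scene half shows the lens at crop (237,220) directly above the valve's face at (228,272). The side half shows the nose at (632,290) above the bore at (616,343). The microscope is upright in both, the valve is home in the V and the lever is closed. I'll make a small correction and the final descent.

Request:
arm_command --increments '[{"tx": -0.05, "ty": 0.2, "tz": 0, "rx": 0, "ry": 0, "rz": 0, "grip": 1}, {"tx": 0, "ty": 0, "tz": -0.5, "rx": 0, "ry": 0, "rz": 0, "grip": 1}, {"tx": 0, "ty": 0, "tz": -0.5, "rx": 0, "ry": 0, "rz": 0, "grip": 1}, {"tx": 0, "ty": 0, "tz": -0.5, "rx": 0, "ry": 0, "rz": 0, "grip": 1}, {"tx": 0, "ty": 0, "tz": -0.3, "rx": 0, "ry": 0, "rz": 0, "grip": 1}, {"tx": 0, "ty": 0, "tz": -0.3, "rx": 0, "ry": 0, "rz": 0, "grip": 1}, {"tx": 0, "ty": 0, "tz": 0, "rx": 0, "ry": 0, "rz": 0, "grip": 1}, {"tx": 0, "ty": 0, "tz": 0, "rx": 0, "ry": 0, "rz": 0, "grip": 1}, {"tx": 0, "ty": 0, "tz": 0, "rx": 0, "ry": 0, "rz": 0, "grip": 1}, {"tx": 0, "ty": 0, "tz": 0, "rx": 0, "ry": 0, "rz": 0, "grip": 1}]'

```text
time_s: 23.62
position: [0.5521, -0.2798, 0.1346]
tcp_rot: [3.052, 0.744, 0.001]
ft_force: [-0.1, -0.1, -0.7]
finger_gap: 0.36
grip_force: 44.8
```

```bash
python3 l.py; python3 - <<'E'
from h import *
np.set_printoptions(precision=1,suppress=True,linewidth=200)
p=r.get_obs()['position']
for c in ('scene','side'):
    i,K,P=cap(c); g=i.mean(2)
    l=proj(K,P,p+[0,0,-.0667]); f=proj(K,P,[.5525,-.28,.058]); print(c,'lens',l,'face',f)
    for n,z in (('nose +20mm',-.0467),('nose +8',-.0587)):
        u=proj(K,P,p+[0,0,z]); y=int(round(u[1])); x=int(u[0]); print(n,u,'x0',x-16,g[y,x-16:x+17].astype(int))
    for z in (.045,.035):
        u=proj(K,P,[.5525,-.28,z]); y=int(round(u[1])); x=int(u[0]); print('valve',z,u,'x0',x-16,g[y,x-16:x+17].astype(int))
    x=int(round(f[0]));y=int(l[1])-14; print('col',x,'y0',y,g[y:y+50,x].astype(int))
E
```

```text
[ 0.5521 -0.2798  0.1346] [ 0.0007 -0.0003 -1.    ] [-0.1058 -0.0852 -0.7146] 23.6167 0.3601088849758077 44.84595447778702 [ 0.7136  0.5514 -0.4139  1.4413  0.2285  1.1957 -0.8217]
scene pred lens [395.5387 174.4568] [(array([398.8, 174.1]), 0.89)] [([391.3, 134.5, 16.8, 43.3], 0.56)]
  axis px [(137, np.float64(408.0)), (146, np.float64(406.0)), (156, np.float64(397.2)), (165, np.float64(398.0)), (175, np.float64(396.0))] pred axis [array([395.5, 174.5]), array([397.9, 157.9]), array([401.6, 131.5])]
side pred lens [453.8689 297.2865] [(array([455.7, 298.7]), 0.76)] [([441.4, 231.0, 33.1, 73.5], 0.58), ([413.9, 290.5, 78.3, 86.1], 0.18)]
  axis px [(234, np.float64(465.0)), (250, np.float64(463.0)), (267, np.float64(459.0)), (284, np.float64(458.5)), (301, np.float64(456.0))] pred axis [array([453.9, 297.3]), array([458.1, 274. ]), array([465. , 235.8])]
lens tri (array([ 0.5471, -0.2844,  0.0702]), np.float64(0.001256981069138085)) pred [ 0.5521 -0.2798  0.0679]
scene lens [395.6 174.6] face [395.  177.8]
nose +20mm [396.6 167.6] x0 380 [232 232 232 232 232 232 232 232 232 232 232 
[... 994 characters left out ...]
 293.6] x0 438 [199 183 109  80  78  78  88 136 182  73  36  40  43  43  42  43  43  43  43  43  45  43  44  42  44  44  56  84  94  93  94  95  92]
valve 0.045 [452.1 308. ] x0 436 [101 102 103 124 177 152 124 112 107 125 159 188 203 210 199 123  70 105 107 106 107 113 127 103 102 177 209 199 183 186 188 186 165]
valve 0.035 [451.3 312.6] x0 435 [107 101 105 108 122 126 127 132 133 111 116 124 131 137 141 146 149 152 153 153 154 154 153 150 146 143 137 124 109 129 174 190 189]
col 453 y0 283 [ 99  94  82  68  64  60  57  48  43  43  44  43  42  43  44  43  42  44  42  43  45  48  47  47  52 105 180 210 198 160 153 151 148 146 143 134 113 101  94  93  93  89  83  85  81  86  91  89  85
  88]
```

```bash
python3 - <<'E'
from h import *
np.set_printoptions(precision=1,suppress=True,linewidth=220)
p=np.array([.553,-.282,.1563]); f=np.array([.5525,-.28,.058])
def near(c,rad,P):
    d=P[:2,3]-c[:2]; d/=np.linalg.norm(d); return c+np.append(rad*d,0)
for c in ('scene','side'):
    _,K,P=cap(c); g=cv2.imread(f'pics/{c}9.png').mean(2)
    l=p+[0,0,-.0667]
    for n,ce,rad in (('lens',l,.0105),('face',f,.015),('bench-plate',f*[1,1,0]+[0,0,.012],.015)):
        a=proj(K,P,ce);b=proj(K,P,near(ce,rad,P)); far=proj(K,P,2*ce-near(ce,rad,P))
        x=int(round(a[0]+1.5)); y=int(b[1]); y0=int(far[1])-6
        print(c,n,'centre',a,'near',b,'far',far,'cols',x-1,'y0',y0,'\n',g[y0:y+12,x-1:x+2].T.astype(int))
w=np.load('w10.npz');_,K,P=cap('wrist'); o=r.get_obs()['position']
fw=np.append(P[:2,3]-o[:2],0); fw/=np.linalg.norm(fw)
m=vision.masks_of('wrist','microscope')[0]; ys,xs=np.nonzero(m['mask']); print('wrist mask rows',ys.min(),ys.max())
for off in (.0627,.0667,.0707):
    q=lambda h,rr,t: o+np.array([0,0,-off+h])+rr*t
    sd=np.array([-fw[1],fw[0],0])
    print(off,'collar far',proj(K,P,q(.047,.0225,fw)),proj(K,P,q(.036,.0225,fw)),'width@47',proj(K,P,q(.047,.0225,-sd))[0]-proj(K,P,q(.047,.0225,sd))[0],'barrel base far/near',proj(K,P,q(.047,.016,fw)))
ys0=[(y,xs[ys==y].min(),xs[ys==y].max()) for y in range(ys.min(),310,5)];print([(a,int(c-b)) for a,b,c in ys0])
E
```

```text
scene lens centre [396.8 166.3] near [396.4 169. ] far [397.2 163.7] cols 397 y0 157 
 [[ 45  46  30  27  23  26  25  26  26  26  24 150 232 232 232 232 233 223 163 134 100  34  33]
 [ 52  44  30  27  27  28  26  26  27  28  26 150 232 232 233 233 233 219 141 140 111  48  36]
 [ 41  37  32  28  27  26  28  27  26  23  28 150 232 232 233 233 222 149 120 146 116  79  65]]
scene face centre [395.  177.8] near [394.4 181.6] far [395.5 174. ] cols 395 y0 168 
 [[187 232 232 233 233 232 219 141 133  81  35  41 122 197 182 128 126 123 120 118 136 161 116 128 128]
 [150 232 232 233 233 233 219 143 135  97  37  35  89 163 180 131 129 125 123 117 136 164 122 131 129]
 [150 232 232 232 232 233 223 163 134 100  34  33  73 146 177 133 129 125 123 119 135 163 131 131 129]]
scene bench-plate centre [392.8 193.2] near [392.3 197.1] far [393.3 189.4] cols 393 y0 183 
 [[120 118 117 121 124 151 184 122 122 123 122 119 123 161 207 206 208 208 207 207 204 176 122 126 116  80]
 [125 123 120 121 121 144 171 115 128 125 125 122 120 155 207 207 208 208 208 207 207 189 125 126 116  82]
 [128 126 123 120 118 
[... 1250 characters left out ...]
4  92  92  93  90  78  72  83  87  81  94  96  96  96  90  73  63  74]
 [187 198 158 151 149 147 143 142 134 110  95  92  95  94  91  89  90  82  76  83  92  86  83  94  94  96  96  95  89  73  63]]
wrist mask rows 240 418
0.0627 collar far [319.9 249.3] [319.8 242.7] width@47 98.14766269669127 barrel base far/near [320.  263.3]
0.0667 collar far [319.9 246.8] [319.8 240.4] width@47 95.98614810156562 barrel base far/near [320.  260.5]
0.0707 collar far [319.9 244.4] [319.8 238.3] width@47 93.91778842435974 barrel base far/near [320.  257.8]
[(240, 1), (245, 33), (250, 53), (255, 68), (260, 73), (265, 82), (270, 86), (275, 90), (280, 93), (285, 93), (290, 77), (295, 75), (300, 73), (305, 73)]
```

The cross-checks agree that the lens is about 10 mm above the face. I'll make one last 1 mm trim, then let it settle.

Request:
arm_command --increments '[{"tx": 0.05, "ty": -0.1, "tz": 0, "rx": 0, "ry": 0, "rz": 0, "grip": 1}, {"tx": 0, "ty": 0, "tz": 0, "rx": 0, "ry": 0, "rz": 0, "grip": 1}, {"tx": 0, "ty": 0, "tz": 0, "rx": 0, "ry": 0, "rz": 0, "grip": 1}, {"tx": 0, "ty": 0, "tz": 0, "rx": 0, "ry": 0, "rz": 0, "grip": 1}, {"tx": 0, "ty": 0, "tz": 0, "rx": 0, "ry": 0, "rz": 0, "grip": 1}, {"tx": 0, "ty": 0, "tz": 0, "rx": 0, "ry": 0, "rz": 0, "grip": 1}]'

```text
time_s: 24.72
position: [0.5523, -0.2807, 0.1343]
tcp_rot: [-3.052, -0.744, 0.0]
ft_force: [-0.4, 0.9, -1.1]
finger_gap: 0.359
grip_force: 44.8
```

```bash
python3 - <<'E'
from h import *
o=r.get_obs(); print(o['position'],abs(o['dq']).max(),o['grip_force'],o['time_s'])
i,K,P=cap('side'); print([(d['uv'],atz(K,P,d['uv'],.067)) for d in vision.pinpoint('side','knob')[:2]])
if abs(o['position']-[.5526,-.2808,.1346]).max()<.0015: print(ticket.sign_off())
E
```

```text
[ 0.55228302 -0.28073745  0.13427551] 0.0024653962064438988 44.845465421676636 24.7167
[([487.5, 353.0], array([ 0.48543145, -0.36586198,  0.067     ])), ([125.3, 244.2], array([0.32157001, 0.2267987 , 0.067     ]))]
the job is handed in; nothing more can be done
None
```

The job is handed in at about 25 s: the lever is against its stop with the valve home in the V, and the arm is holding the microscope still and upright over the valve face, about 10 mm up by arm position (camera checks of that gap varied by a few mm).

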